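Raise and pin the sample-station sash by its lock plunger

TASK

Open the bay with the purple jar: pull out the red lock plunger of that bay's sash, lift the sash by the same knob to the next hole up, and let the pin go fully home there. Finish still gripping that knob, holding the pin home in its hole; do not let go. Leave the other sash and its lock shut, and do not shift the jars or anything else on the bench.

Things in the scene. Friction and masses are not known exactly. Their poses are not given: they have to be found in the camera images.
- station: Sample station, fixed to the bench: white base 200 x 370 x 15 mm, dark posts 262 mm high, two bays, open at back and top. Origin: centre of the base's underside. x points from the sashes (robot side) to the open back, y to its left bay, z up; turned up to 0.25 rad. The outer posts' outer faces (x = -70, y = +-180 mm) are lock strips with holes 100, 160 and 220 mm above the bench.
- sash_left (a joint): Height of the left sash (clear panel 132 x 130 mm, blue frame, 0.3 to 0.6 kg, slides straight up) above its first-hole position, m: 0 (+-0.0015, play of the pin in its hole) when pinned in the lowest hole, 0.060 in the next, 0.120 in the top one. It falls if it is unpinned and not held.
- lock_left (a joint): How far the spring lock plunger of the left sash is pulled out, m: 0 = pin home in a hole; it clears the strip at 0.012 and reads 0.012 riding on the strip between holes; hard stop at 0.020. The spring pushes home with 6 N at 0, 9 N at 0.012, 11 N at 0.020. The plunger rides on the sash: lifting its knob lifts the sash.
- knob_left: Red spool-shaped knob of the left lock plunger, beyond the left outer post, axis along the station's y. Origin: middle of the neck (22 mm diameter, 28 mm long, between flanges of 34 mm diameter, 5 mm thick). Axes as the station's. In the lowest hole at station x -70, y +251, z 100 mm; pull towards the station's +y. Pinch the neck from above, fingers closing along the station's x.
- sash_right (a joint): Height of the right sash (clear panel 132 x 130 mm, blue frame, 0.3 to 0.6 kg, slides straight up) above its first-hole position, m: 0 (+-0.0015, play of the pin in its hole) when pinned in the lowest hole, 0.060 in the next, 0.120 in the top one. It falls if it is unpinned and not held.
- lock_right (a joint): How far the spring lock plunger of the right sash is pulled out, m: 0 = pin home in a hole; it clears the strip at 0.012 and reads 0.012 riding on the strip between holes; hard stop at 0.020. The spring pushes home with 6 N at 0, 9 N at 0.012, 11 N at 0.020. The plunger rides on the sash: lifting its knob lifts the sash.
- knob_right: Red spool-shaped knob of the right lock plunger, beyond the right outer post, axis along the station's y. Origin: middle of the neck (22 mm diameter, 28 mm long, between flanges of 34 mm diameter, 5 mm thick). Axes as the station's. In the lowest hole at station x -70, y -251, z 100 mm; pull towards the station's -y. Pinch the neck from above, fingers closing along the station's x.
- jar_purple: Jar, all purple, cap too, 50 mm diameter, 46 mm tall, upright on the station's base (15 mm high) in one of the two bays, which differs from start to start; origin at the centre of its underside. Station y above 0 means the left bay.
- jar_white: All-white jar of the same size in the other bay; origin at the centre of its underside.
- beaker: Empty glass beaker, 64 mm diameter, 75 mm tall, on the bench; origin under its centre. Leave alone.
- vial: Small vial, 26 mm diameter, 50 mm tall; origin under its centre. Leave alone.
- dishes: Stack of three clear dishes, 92 mm diameter, 45 mm tall; origin under its centre. Leave alone.
- tip_box: Blue tip box with clear lid, 89 x 124 x 75 mm; origin under its centre. Leave alone.
- pipette: Pipette lying along its x axis, about 270 mm long, 28 mm high; origin under its grip. Leave alone.
- reagent_bottle: Amber bottle, 72 mm diameter, 150 mm tall; origin under its centre. Leave alone.
Things that resemble listed ones, but are neither listed nor needed, are in the scene too. Leave any yellow look-alike of the jar_purple alone.

How it is judged:
By the outcome, as a careful person would: the job done as asked, in the order asked, and still so for the second after the job is handed in, while the arm keeps its last pose, push and grip.
It also fails if it takes over 37 s, if anything falls off the work surface, if the arm or the gripper's body presses on something with over 40 N, if the wrist force passes 120 N, or if a joint passes its speed limit or range.

ROBOT

A 7-joint arm with a two-finger parallel gripper is mounted at the origin on the work surface. World frame = base frame: x ahead of the robot, y to its left, z up, the work surface at z = 0. Lengths are in m, angles in rad, forces in N, time in s.
With the tool pointing down it reaches from about 0.425 to 0.95 m from the base axis. Payload 16.7 kg.
Tool frame: the origin (TCP) lies at the very end of the fingers, on their centre line; the grasp point (between the pads) lies r.tcp_to_grasp behind it (r.tcp_to_grasp is the distance from the TCP to the grasp point, in m); x points along the fingers, y is the direction in which the jaws open and shut, and the axes are right-handed (so a half turn about x gives the same grasp; the last joint's range is limited). The gripper opens to 94 mm and grips with 3 to 60 N. Pads are 16 mm wide; open, the fingers measure 119 mm over their backs; the gripper's body (75 mm by 177 mm) begins 78 mm behind the grasp point.
Start: joints at [1.006, 0.426, 0.074, 1.606, -0.034, 1.111, -0.067], TCP at [0.272, -0.618, 0.205] pointing down, gripper open.
Joint ranges: [-2.85, 2.85], [-0.5, 2.14], [-1.23, 1.37], [0.21, 2.46], [-1.02, 4.16], [0.16, 2.05], [-2.73, 2.73]. Speed limits (rad/s): [1.89, 1.89, 2.39, 2.39, 3.01, 3.01, 3.01].

INTERFACE

Orientations are given as a unit quaternion [w, x, y, z].
In Python, from station import sensors, read_camera, get_calibration, order, r gives the robot as it stands. The module is installed in compiled form; this text tells all that it offers.
- The arm moves only by the tool apply_moves, never from a script. Its argument "increments" is a list of rows, each a list of 7 numbers: the shift along the tool's x, y, z in mm, then the turn, a rotation vector about the tool's x, y, z in rad, then the gripper's target within -1 to 1 (fully open at 1, half-way at 0, shut at -1). In form: [[x, y, z, rx, ry, rz, claw], ...]. A call has 1 to 12 rows; each row shifts and turns the commanded pose from where the row before left it, along the tool's axes as they then stand; what a row does not reach is not made up. A row lasts 1/8 s, in which the tool goes at most 62.5 mm and 10.7 degrees, less where a joint would pass 70% of its speed; a pose out of reach is approached as far as the arm can. A call is refused whole if a number of a shift passes 62.5 or a number of a turn 0.188, either way. A call with a gripper value outside its range is refused whole. The fingers move at their own pace and stop on an object; the grip force is fixed at half the most. Time passes only in rows, so rows that do not move let the fingers close. It gives the time, the measured TCP pose, the force and the opening at its end, in the units of the state.
- sensors.sense(): the state, without advancing time (a new reading comes with each control period).
- read_camera(name): name is "scene" or "top"; returns the picture (480x640x3 uint8, red, green, blue); there is no depth.
- get_calibration(name): a dict with "fx", "fy", "cx", "cy" (pixels), "position" and "attitude" of the camera in the world. Camera axes: x right, y up, looking along -z (the intrinsics and any distortion apply to the point x, -y, -z); pixel columns grow to the right and rows downward; lengths in m; the calibration is good to about 2 mm. A picture is of the moment at which its call begins. get_calibration takes no time and is no camera call.
- order.hand_in(): hands the job in, once; it reports no verdict.
The state is a dict: "time": time; "joint_positions": joint angles; "dq": joint speeds; "tau": joint torques, N m; "eef_pos": TCP position; "orientation": TCP orientation; "ft_force": force on the tool from outside, world axes, zero at the start; "moment": the same for the moment, N m; "opening": opening from 0.0 (shut) to 1.0 (fully open).
Only numpy, scipy, OpenCV 4.12 (cv2) and the standard library are available. Lean on these libraries where they do the work, as an engineer would, in place of code of your own. Each camera call takes 0.05 s, during which the arm holds its last target.

## Working session

There is one attempt and no reset: what is moved stays moved. The work goes in short steps, Python scripts to look and compute and a tool call to move; the robot and the scene stay as the last step left them, time stands still between calls to the robot, and variables do not carry over. Pictures are saved under pics/ and viewed, and the job is handed in when it is done.

Besides the shell and the picture viewer there is one more tool, called after ">>>" in YAML: its name, and indented under it one key for each argument. apply_moves: Moves the arm, as the interface text tells. Its arguments: {"type":"object","properties":{"increments":{"type":"array","items":{"type":"array","items":{"type":"number"}}}},"required":["increments"]}

```bash
mkdir -p pics
python3 - <<'E'
from station import sensors, read_camera, get_calibration, order, r
import cv2
for n in("scene","top"):
    im=read_camera(n); cv2.imwrite(f"pics/{n}0.png",im[:,:,::-1]); print(n,get_calibration(n))
print(sensors.sense(), r.tcp_to_grasp)
E
```

```text
scene {'fx': 521.3783727864093, 'fy': 521.3783727864093, 'cx': 325.6580537052483, 'cy': 237.76105635090852, 'position': array([ 1.3537348 , -0.43682041,  0.85734518]), 'attitude': array([0.77025601, 0.36571388, 0.22216267, 0.47286655])}
top {'fx': 594.1174144722445, 'fy': 594.1174144722445, 'cx': 317.7832834450599, 'cy': 234.22000344338744, 'position': array([ 0.41446752, -0.01107815,  1.66314367]), 'attitude': array([ 0.71202575,  0.02662754, -0.01713071, -0.70143913])}
{'time': 0.1, 'joint_positions': array([ 1.00650773,  0.42669262,  0.07383174,  1.6065286 , -0.03410971,
        1.11078678, -0.06711688]), 'dq': array([ 0.00037783, -0.00219473,  0.00060975, -0.00208519,  0.00076869,
       -0.00018575, -0.00107791]), 'tau': array([ 6.24294800e-03, -9.37470102e+01,  3.67595963e+00, -4.55047381e+01,
       -4.86245274e-02,  1.65877584e-02, -1.76660376e-05]), 'eef_pos': array([ 0.27185654, -0.61740983,  0.2048359 ]), 'orientation': array([-0.14519461, -0.69184958, -0.14598425,  0.69206307]), 'ft_force': array([ 0.61609351, -0.19200779,  0.57994463]), 'moment': array([ 0.01888896,  0.03586841, -0.04577219]), 'opening': 1.001069638148986} 0.0188
```

View pics/scene0.png

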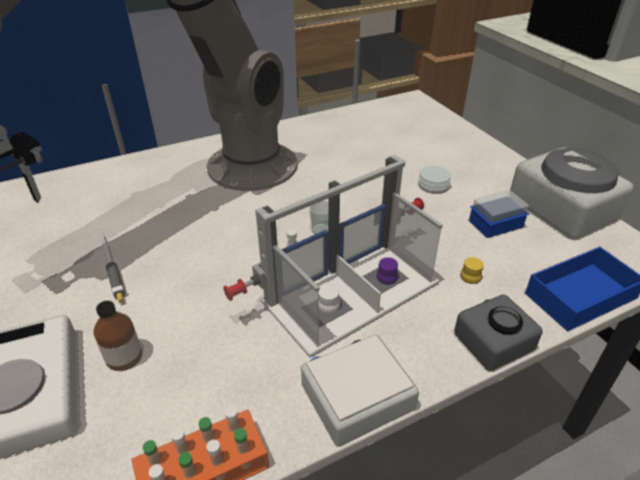

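View pics/top0.png

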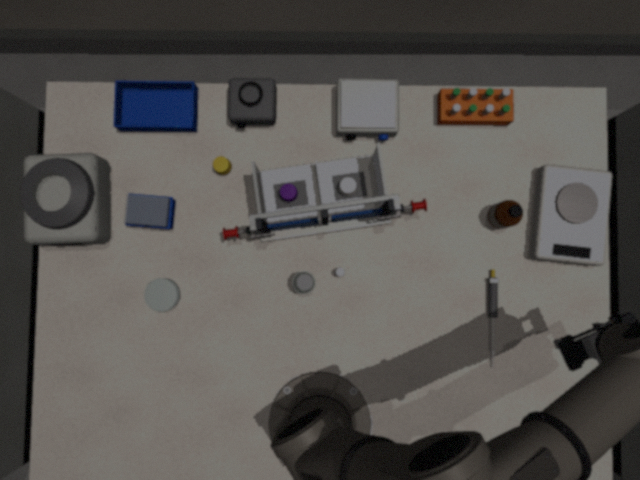

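The scene and top views both show the purple jar (top px 288,192) in the left bay and the white jar (347,185) in the right. The yellow pot at (221,165) stands outside the station and is a look-alike to leave. The left knob is red at top px ~(231,233), scene ~(417,204). The right knob is at top px (419,206).

```bash
cat > h.py <<'E'
import numpy as np, cv2
from scipy.spatial.transform import Rotation as R
from station import get_calibration
def ray(n,u,v):
    c=get_calibration(n); q=c['attitude']; M=R.from_quat([q[1],q[2],q[3],q[0]])
    d=M.apply([(u-c['cx'])/c['fx'],-(v-c['cy'])/c['fy'],-1.]); return np.array(c['position']),d/np.linalg.norm(d)
def plane(n,u,v,z):
    p,d=ray(n,u,v); return p+d*(z-p[2])/d[2]
def cross(u1,u2):
    p,d=ray('scene',*u1);q,e=ray('top',*u2)
    s=np.linalg.lstsq(np.c_[d,-e],q-p,rcond=None)[0]; a=p+s[0]*d;b=q+s[1]*e
    return (a+b)/2,np.linalg.norm(a-b)
def proj(n,P):
    c=get_calibration(n); q=c['attitude']; x=R.from_quat([q[1],q[2],q[3],q[0]]).inv().apply(np.array(P)-c['position'])
    return c['cx']+c['fx']*x[0]/-x[2], c['cy']+c['fy']*x[1]/x[2]
def red(im,mn=15):
    h=cv2.cvtColor(im,cv2.COLOR_RGB2HSV)
    m=(((h[...,0]<6)|(h[...,0]>174))&(h[...,1]>150)&(h[...,2]>50)).astype(np.uint8)
    n,l,s,c=cv2.connectedComponentsWithStats(m); return [(s[i],c[i],l==i) for i in range(1,n) if s[i][4]>=mn]
E
python3 - <<'E'
from h import *
for n in('scene','top'):
    im=cv2.imread(f'pics/{n}0.png')[:,:,::-1].copy()
    for s,c,m in red(im):
        ys,xs=np.nonzero(m); print(n,s,c.round(1),plane(n,*c,.1).round(4))
    if n=='top': crop=im[140:260,200:440]; cv2.imwrite('pics/topcrop.png',cv2.resize(crop,None,fx=3.3,fy=3.3,interpolation=cv2.INTER_CUBIC)[:,:,::-1])
    else: crop=im[150:330,210:450]; cv2.imwrite('pics/sccrop.png',cv2.resize(crop,None,fx=3.3,fy=3.3,interpolation=cv2.INTER_CUBIC)[:,:,::-1])
E
```

```text
scene [413 199  10   9  54] [418.5 202.8] [0.5131 0.255  0.1   ]
scene [225 280  20  14 105] [235.6 287.1] [ 0.5907 -0.2523  0.1   ]
top [412 201  14  10  88] [418.3 205.3] [ 0.5914 -0.2534  0.1   ]
top [224 229  14  10  99] [230.2 233.1] [0.5108 0.242  0.1   ]
```

View pics/topcrop.png

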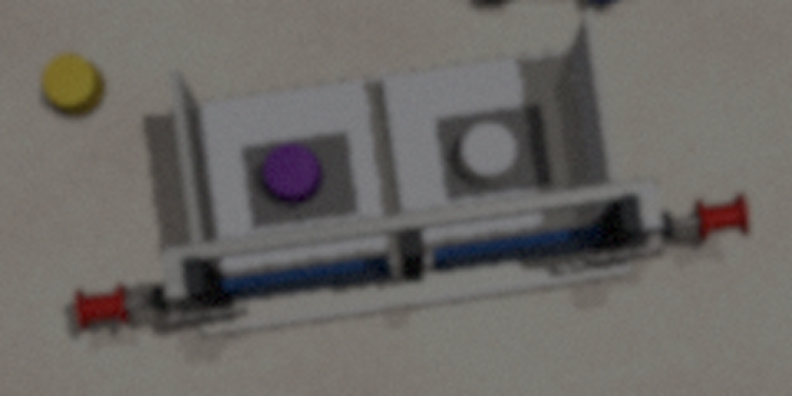

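View pics/sccrop.png

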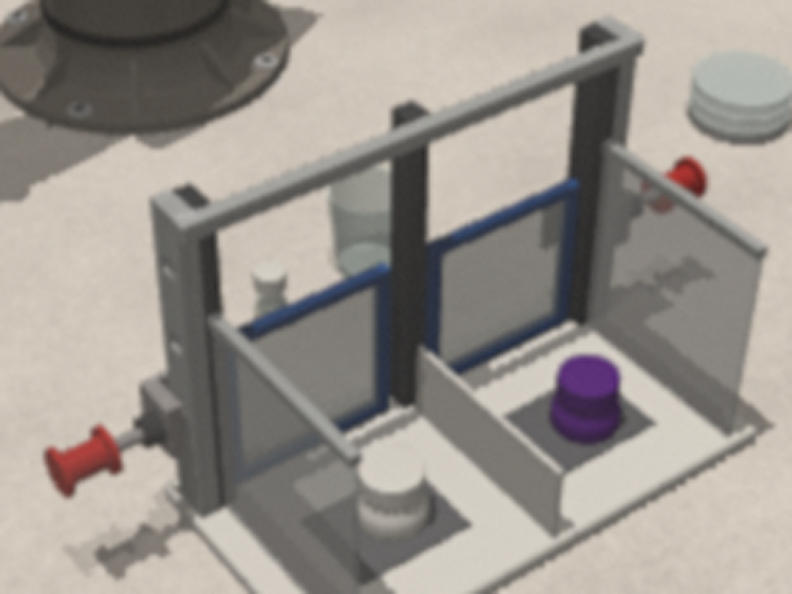

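The crop confirms it: the purple jar is in the left bay, so I want the left spool knob at top px (230,233). The two knobs measure about 0.502 m apart, which matches the expected 0.502 m. The yaw comes out at about 0.16 rad.

```bash
cat >> h.py <<'E'
yaw=np.arctan2(.0806,.4954)
xs=np.array([np.cos(yaw),np.sin(yaw),0]); ys=np.array([-np.sin(yaw),np.cos(yaw),0])
def st():
    from station import sensors
    s=sensors.sense(); q=s['orientation']; return s,R.from_quat([q[1],q[2],q[3],q[0]])
def totool(target):
    s,T=st(); return T.inv().apply(np.array(target)-s['eef_pos'])*1000
def toturn(sign):
    s,T=st(); X=np.array([0,0,-1.]); Y=sign*xs; G=R.from_matrix(np.c_[X,Y,np.cross(X,Y)])
    return (T.inv()*G).as_rotvec()
E
python3 - <<'E'
from h import *
s,T=st(); print(yaw,T.as_matrix().round(3)); print(toturn(1),toturn(-1))
im=cv2.imread('pics/top0.png')[:,:,::-1].copy()
P=lambda s,c,z:plane('top',*c,z)
for z in(.1,.11): print([plane('top',*c,z).round(4) for s,c,m in red(im)])
# beam/station centre check
a=np.array([.5108,.242]);b=np.array([.5914,-.2534]); o=(a+b)/2+.07*xs[:2]; print('station',o)
h=cv2.cvtColor(im,cv2.COLOR_RGB2HSV); m=((h[...,0]>125)&(h[...,0]<150)&(h[...,1]>120)).astype(np.uint8)
c=np.argwhere(m).mean(0)[::-1]; p=plane('top',*c,.06)[:2]-o; print('jar st frame',c,p@xs[:2],p@ys[:2])
E
```

```text
0.16128364589089128 [[-0.001  0.403 -0.915]
 [ 0.001 -0.915 -0.403]
 [-1.    -0.001  0.   ]]
[-1.31732425e+00 -7.04956708e-04  1.02605203e-03] [1.82426802e+00 1.09972941e-03 7.55577302e-04]
[array([ 0.5914, -0.2534,  0.1   ]), array([0.5108, 0.242 , 0.1   ])]
[array([ 0.5903, -0.2519,  0.11  ]), array([0.5102, 0.2404, 0.11  ])]
station [0.62019154 0.00554097]
jar st frame [351.11157895 276.21684211] -0.2293286306410682 -0.049520622691475016
```

>>> apply_moves:
  increments:
    - [-15,0,0,-0.11,0,0,1]
    - [-15,0,0,-0.11,0,0,1]
    - [-15,0,0,-0.11,0,0,1]
    - [-15,0,0,-0.11,0,0,1]
    - [-15,0,0,-0.11,0,0,1]
    - [-15,0,0,-0.11,0,0,1]
    - [-15,0,0,-0.11,0,0,1]
    - [-15,0,0,-0.11,0,0,1]
    - [-15,0,0,-0.11,0,0,1]
    - [-15,0,0,-0.11,0,0,1]
    - [0,0,0,-0.11,0,0,1]
    - [0,0,0,-0.107,0,0,1]

```text
time: 1.6
eef_pos: [0.272, -0.6176, 0.3552]
orientation: [0.539, 0.457, 0.54, -0.457]
ft_force: [0.3, 0.1, -0.4]
opening: 0.999
```

Run:
```python
from h import *
s,T=st(); print(s['joint_positions'].round(3),s['eef_pos'],toturn(1)); print(totool([.5,-.3,.355]),totool([.51,.25,.355]))
```

```text
[ 1.169  0.348 -0.151  1.396  0.052  1.403  1.184] [ 0.2719584  -0.61763409  0.35523682] [ 0.00328713 -0.00047944  0.00012078]
[   0.33595424  276.99816139 -275.98251181] [ 5.83408708e-01  3.76968969e+02 -8.16912985e+02]
```

>>> apply_moves:
  increments:
    - [0,30,-30,0,0,0,1]
    - [0,35,-35,0,0,0,1]
    - [0,35,-35,0,0,0,1]
    - [0,35,-35,0,0,0,1]
    - [0,35,-35,0,0,0,1]
    - [0,35,-35,0,0,0,1]
    - [0,35,-35,0,0,0,1]
    - [0,35,-35,0,0,0,1]

```text
time: 2.6
eef_pos: [0.4999, -0.3008, 0.3553]
orientation: [0.538, 0.458, 0.539, -0.458]
ft_force: [0.7, -1.1, -0.8]
opening: 1.001
```

Run:
```python
from h import *
s,T=st(); print(s['joint_positions'].round(3),s['eef_pos'],toturn(1)); print(totool([.51,.25,.355]))
```

```text
[ 0.739  0.201 -0.366  1.596  0.073  1.359  0.526] [ 0.49994138 -0.30078991  0.35527554] [-0.00044867 -0.0001998   0.0003635 ]
[ 3.48123246e-01  9.81337717e+01 -5.42070490e+02]
```

>>> apply_moves:
  increments:
    - [0,8,-40,0,0,0,1]
    - [0,8,-46,0,0,0,1]
    - [0,8,-46,0,0,0,1]
    - [0,8,-46,0,0,0,1]
    - [0,8,-46,0,0,0,1]
    - [0,8,-46,0,0,0,1]
    - [0,8,-46,0,0,0,1]
    - [0,8,-46,0,0,0,1]
    - [0,8,-46,0,0,0,1]
    - [0,8,-46,0,0,0,1]
    - [0,9,-46,0,0,0,1]
    - [0,9,-42,0,0,0,1]

```text
time: 4.1
eef_pos: [0.509, 0.25, 0.3553]
orientation: [0.539, 0.458, 0.539, -0.458]
ft_force: [0.9, -0.7, -0.0]
opening: 0.997
```

Run:
```python
from h import *
from station import read_camera
s,T=st(); print(s['joint_positions'].round(3),s['eef_pos'],toturn(1)); print(totool([.510,.2405,.081]))
for n in("scene","top"):
    im=read_camera(n); cv2.imwrite(f"pics/{n}1.png",im[:,:,::-1])
    print(n,[(x[1].round(1),plane(n,*x[1],.1).round(4),x[0]) for x in red(im)])
```

```text
[ 0.085  0.225 -0.779  1.612  0.16   1.371 -0.552] [0.50895924 0.24995422 0.35534485] [-2.33399758e-04  6.55354017e-05  2.19602209e-04]
[274.3455756   -0.42849029   9.48078235]
scene [(array([418.3, 202.6]), array([0.512 , 0.2553, 0.1   ]), array([413, 198,  11,  10,  63], dtype=int32)), (array([235.6, 287.2]), array([ 0.5908, -0.2524,  0.1   ]), array([225, 280,  20,  14, 106], dtype=int32))]
top [(array([418.5, 205.3]), array([ 0.5916, -0.2539,  0.1   ]), array([412, 201,  14,  10,  87], dtype=int32)), (array([230.4, 232.8]), array([0.5116, 0.2414, 0.1   ]), array([223, 228,  16,   9,  96], dtype=int32))]
```

View pics/scene1.png

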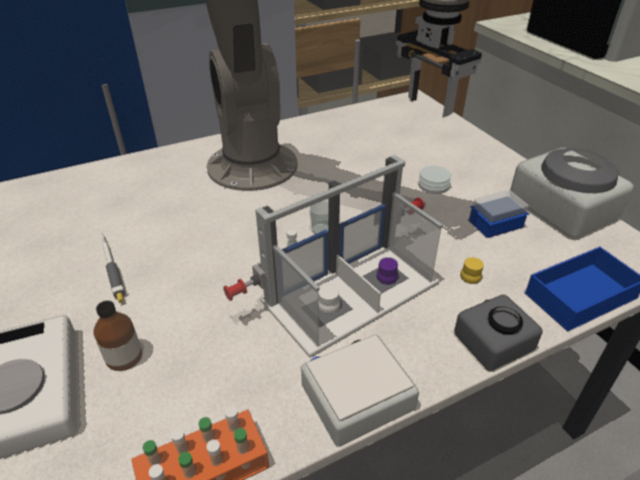

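View pics/top1.png

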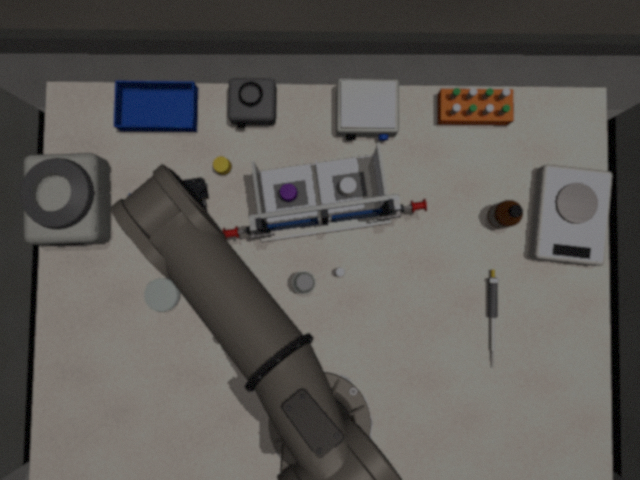

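The arm is above the left knob and the station is unchanged. Next I descend partway and look again.

>>> apply_moves:
  increments:
    - [20,0.5,5,0,0,0,1]
    - [35,0,4.5,0,0,0,1]
    - [35,0,0,0,0,0,1]
    - [35,0,0,0,0,0,1]
    - [35,0,0,0,0,0,1]
    - [30,0,0,0,0,0,1]
    - [20,0,0,0,0,0,1]

```text
time: 5.08
eef_pos: [0.5109, 0.2383, 0.144]
orientation: [0.538, 0.458, 0.539, -0.459]
ft_force: [0.7, 0.2, 0.2]
opening: 1.001
```

Run:
```python
from h import *
from station import read_camera
s,T=st(); print(s['joint_positions'].round(3),s['eef_pos'],toturn(1)); print(totool([.511,.2405,.081]))
print(proj('scene',s['eef_pos']),proj('scene',[.511,.2405,.1]))
im=read_camera('scene'); cv2.imwrite("pics/scene2.png",cv2.resize(im[110:260,330:530],None,fx=4,fy=4,interpolation=cv2.INTER_CUBIC)[:,:,::-1])
```

```text
[ 0.035  0.399 -0.725  1.883  0.316  0.978 -0.67 ] [0.51094829 0.23833063 0.14404836] [-0.00081283  0.00047622  0.00127982]
[63.04677505  0.47835423 -2.1632971 ]
(np.float64(414.39838220524473), np.float64(189.38956516352755)) (np.float64(413.1625902532003), np.float64(203.8927595178228))
```

View pics/scene2.png

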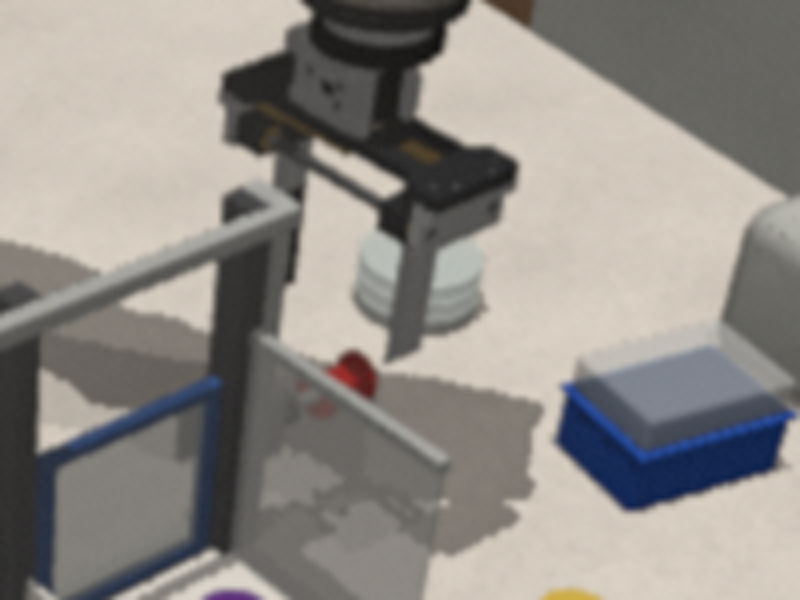

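Run:
```python
from h import *
s,T=st(); print(s['eef_pos'],s['ft_force'],totool([.511,.2405,.081]))
k=np.array([.511,.2405,.1])
for d in(-.0165,0,.0165): print(d,proj('scene',k+d*ys),proj('top',k+d*ys))
```

```text
[0.51021115 0.2379398  0.14217554] [-1.00626434 -0.64339984 -1.79929466] [61.16921879  1.38939545 -2.45346679]
-0.0165 (np.float64(408.30439582305854), np.float64(206.1750138875653)) (np.float64(236.97495532340542), np.float64(232.11314009996363))
0 (np.float64(413.1625902532003), np.float64(203.8927595178228)) (np.float64(230.79901667531658), np.float64(233.02452393560475))
0.0165 (np.float64(417.9644479314627), np.float64(201.6369707002526)) (np.float64(224.623570203813), np.float64(233.93583514070184))
```

>>> apply_moves:
  increments:
    - [15,1,-2.5,0,0,0,1]
    - [20,0,0,0,0,0,1]
    - [16,0,0,0,0,0,1]
    - [10,0,0,0,0,0,1]
    - [0,0,0,0,0,0,1]

```text
time: 5.75
eef_pos: [0.5115, 0.2417, 0.0838]
orientation: [0.538, 0.458, 0.539, -0.458]
ft_force: [0.3, -0.3, -0.5]
opening: 1.002
```

Run:
```python
from h import *
from station import read_camera
im=read_camera('scene'); cv2.imwrite("pics/scene3.png",cv2.resize(im[130:260,350:500],None,fx=4.5,fy=4.5,interpolation=cv2.INTER_CUBIC)[:,:,::-1])
s,T=st(); print(s['joint_positions'].round(3),s['eef_pos'],s['ft_force'],toturn(1)); print(totool([.511,.2405,.081]))
```

```text
[-0.008  0.476 -0.688  1.926  0.389  0.875 -0.734] [0.51180832 0.24195107 0.08445102] [ 0.52750736  0.84254343 -0.15192597] [-0.00019731 -0.00012924  0.0002848 ]
[ 3.45114634 -1.02960822  1.30308479]
```

View pics/scene3.png

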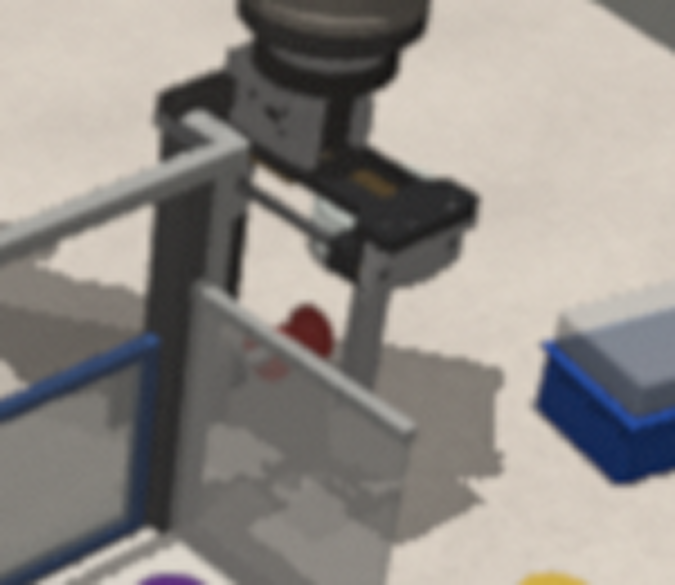

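The knob sits between the open fingers with no contact. I close on it now.

>>> apply_moves:
  increments:
    - [2.5,-1,1,0,0,0,1]
    - [0,0,0,0,0,0,0]
    - [0,0,0,0,0,0,-0.4]
    - [0,0,0,0,0,0,-0.5]
    - [0,0,0,0,0,0,-1]
    - [0,0,0,0,0,0,-1]
    - [0,0,0,0,0,0,-1]

```text
time: 6.68
eef_pos: [0.511, 0.2407, 0.082]
orientation: [0.539, 0.458, 0.539, -0.458]
ft_force: [0.4, 0.1, 0.1]
opening: 0.398
```

Run:
```python
from h import *
s,T=st(); print(s['joint_positions'].round(3),s['eef_pos'],s['ft_force'],s['moment'],s['opening']*94,toturn(1)); print(totool([.511,.2405,.081]))
```

```text
[-0.008  0.478 -0.686  1.93   0.391  0.869 -0.736] [0.51103713 0.24067902 0.08202363] [0.41328784 0.13881576 0.05615352] [-0.0484524  -0.10889372 -0.0500146 ] 37.448725320987826 [-4.10813224e-04 -8.02119660e-05 -8.96572708e-06]
[ 1.02362019 -0.06533803  0.1708421 ]
```

Still closing, so I wait.

>>> apply_moves:
  increments:
    - [0,0,0,0,0,0,-1]
    - [0,0,0,0,0,0,-1]
    - [0,0,0,0,0,0,-1]
    - [0,0,0,0,0,0,-1]

```text
time: 7.18
eef_pos: [0.5136, 0.2413, 0.0828]
orientation: [0.539, 0.46, 0.538, -0.457]
ft_force: [13.8, 3.5, -4.8]
opening: 0.228
```

Run:
```python
from h import *
s,T=st(); print(s['eef_pos'],s['ft_force'],s['moment'],s['opening']*94,toturn(1)); print(totool([.511,.2405,.081]))
```

```text
[0.51364093 0.24125842 0.08275415] [13.7762145   3.49194573 -4.77283005] [ 0.60155237 -3.29069212  0.00389321] 21.391465299038966 [-0.00108595 -0.0014795  -0.00455619]
[ 1.74121446 -2.73605582  0.3300309 ]
```

The opening is 21.4 mm, which fits the 22 mm neck. The knob lies about 2.7 mm further along the station's x, so I shift to relieve the side load.

>>> apply_moves:
  increments:
    - [0,1.4,0,0,0,0,-1]
    - [0,1.4,0,0,0,0,-1]
    - [0,0,0,0,0,0,-1]
    - [0,0,0,0,0,0,-1]

```text
time: 7.68
eef_pos: [0.5141, 0.2413, 0.0821]
orientation: [0.539, 0.458, 0.539, -0.458]
ft_force: [5.6, 1.5, -1.0]
opening: 0.223
```

```bash
cat >> h.py <<'E'
def rep():
    s,T=st(); f=s['ft_force']; p=s['eef_pos']
    print('t',s['time'],'p st: x %.1f y %.1f z %.1f mm'%(p@xs*1e3,p@ys*1e3,p[2]*1e3),'F st: %.1f %.1f %.1f'%(f@xs,f@ys,f[2]),'M',s['moment'].round(2),'open %.1f'%(s['opening']*94),'turn',toturn(1).round(4))
E
python3 -c "
from h import *
rep()"
```

```text
t 7.675 p st: x 546.1 y 155.6 z 82.1 mm F st: 5.7 0.6 -1.0 M [ 0.42 -1.04 -0.1 ] open 21.0 turn [-0.0003 -0.0003 -0.0007]
```

>>> apply_moves:
  increments:
    - [0,0.8,-2,0,0,0,-1]
    - [0,0,-3,0,0,0,-1]
    - [0,0,-3,0,0,0,-1]
    - [0,0,-3,0,0,0,-1]
    - [0,0,0,0,0,0,-1]
    - [0,0,0,0,0,0,-1]

```text
time: 8.43
eef_pos: [0.5127, 0.2501, 0.0814]
orientation: [0.539, 0.458, 0.538, -0.459]
ft_force: [3.4, -6.4, -2.3]
opening: 0.228
```

```bash
python3 -c "
from h import *
rep()"
```

```text
t 8.425 p st: x 546.2 y 164.5 z 81.4 mm F st: 2.3 -6.9 -2.3 M [-1.59 -1.   -0.1 ] open 21.4 turn [-0.0014  0.0025  0.0014]
```

>>> apply_moves:
  increments:
    - [0,0,-3,0,0,0,-1]
    - [0,0,-3,0,0,0,-1]
    - [0,0,-2,0,0,0,-1]
    - [0,0,0,0,0,0,-1]
    - [0,0,0,0,0,0,-1]

```text
time: 9.05
eef_pos: [0.5116, 0.2574, 0.0813]
orientation: [0.539, 0.457, 0.538, -0.46]
ft_force: [5.2, -8.9, -4.3]
opening: 0.224
```

Run:
```python
from h import *
from station import read_camera
rep()
for n,(a,b,c,d) in dict(scene=(150,250,360,480),top=(180,270,190,310)).items():
    im=read_camera(n); print(n,[(x[1].round(1),x[0]) for x in red(im,8)]); cv2.imwrite(f"pics/{n}4.png",cv2.resize(im[a:b,c:d],None,fx=5,fy=5,interpolation=cv2.INTER_CUBIC)[:,:,::-1])
rep()
```

```text
t 9.05 p st: x 546.2 y 171.9 z 81.3 mm F st: 3.7 -9.6 -4.3 M [-2.24 -1.2  -0.09] open 21.1 turn [-0.0019  0.0033  0.0016]
scene [(array([415.8, 202.1]), array([412, 200,   7,   7,  30], dtype=int32)), (array([235.5, 287.1]), array([225, 280,  20,  14, 104], dtype=int32))]
top [(array([418.6, 205.2]), array([412, 201,  14,  10,  88], dtype=int32))]
t 9.15 p st: x 546.2 y 171.9 z 81.3 mm F st: 3.1 -10.7 -3.2 M [-2.23 -1.24 -0.09] open 21.3 turn [-0.0019  0.0033  0.0016]
```

View pics/scene4.png

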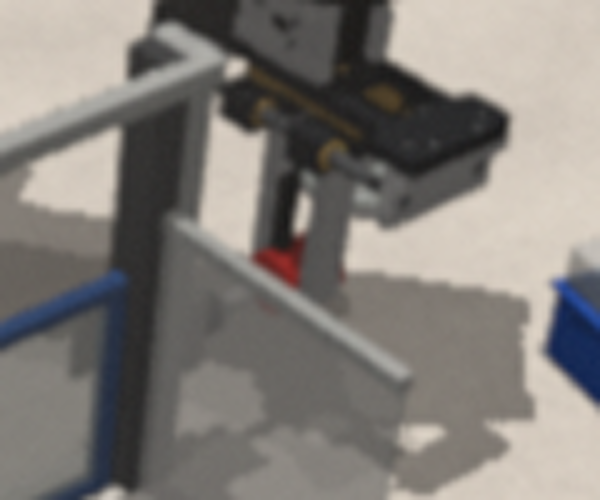

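The TCP has moved 16.3 mm and the pull is about 10 N, which matches the spring at 16 mm. The pin is clear of the strip, so I start lifting.

>>> apply_moves:
  increments:
    - [-3,0,0,0,0,0,-1]
    - [-5,0,0,0,0,0,-1]
    - [-6,0,0,0,0,0,-1]
    - [-6,0,0,0,0,0,-1]
    - [0,0,0,0,0,0,-1]

```text
time: 9.78
eef_pos: [0.5115, 0.2574, 0.1016]
orientation: [0.539, 0.457, 0.538, -0.46]
ft_force: [3.8, -9.9, -3.4]
opening: 0.228
```

Run:
```python
from h import *
from station import read_camera
rep()
im=read_camera('scene'); cv2.imwrite(f"pics/scene5.png",cv2.resize(im[140:290,300:480],None,fx=4,fy=4,interpolation=cv2.INTER_CUBIC)[:,:,::-1])
```

```text
t 9.775 p st: x 546.2 y 171.9 z 101.6 mm F st: 2.2 -10.4 -3.4 M [-2.2  -1.13 -0.06] open 21.5 turn [-0.0019  0.0033  0.0014]
```

View pics/scene5.png

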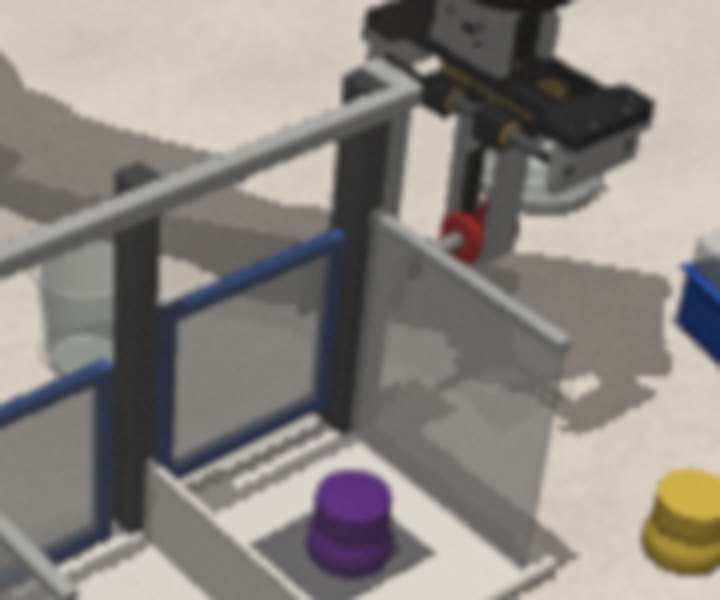

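The left sash and knob are rising, carrying about 3.4 N. I continue the lift.

>>> apply_moves:
  increments:
    - [-6,0,0,0,0,0,-1]
    - [-6,0,0,0,0,0,-1]
    - [-6,0,0,0,0,0,-1]
    - [-6,0,0,0,0,0,-1]
    - [-6,0,0,0,0,0,-1]
    - [-6,0,0,0,0,0,-1]
    - [-4,0,0,0,0,0,-1]
    - [0,0,0,0,0,0,-1]
    - [0,0,0,0,0,0,-1]

```text
time: 10.95
eef_pos: [0.5115, 0.2574, 0.1413]
orientation: [0.539, 0.457, 0.538, -0.46]
ft_force: [4.9, -9.3, -3.9]
opening: 0.224
```

Run:
```python
from h import *
from station import read_camera
rep()
im=read_camera('scene'); cv2.imwrite(f"pics/scene6.png",cv2.resize(im[120:290,290:490],None,fx=4,fy=4,interpolation=cv2.INTER_CUBIC)[:560,:,::-1])
```

```text
t 10.95 p st: x 546.2 y 171.9 z 141.3 mm F st: 3.4 -10.0 -3.9 M [-2.24 -1.15 -0.09] open 21.0 turn [-0.0019  0.0033  0.0017]
```

View pics/scene6.png

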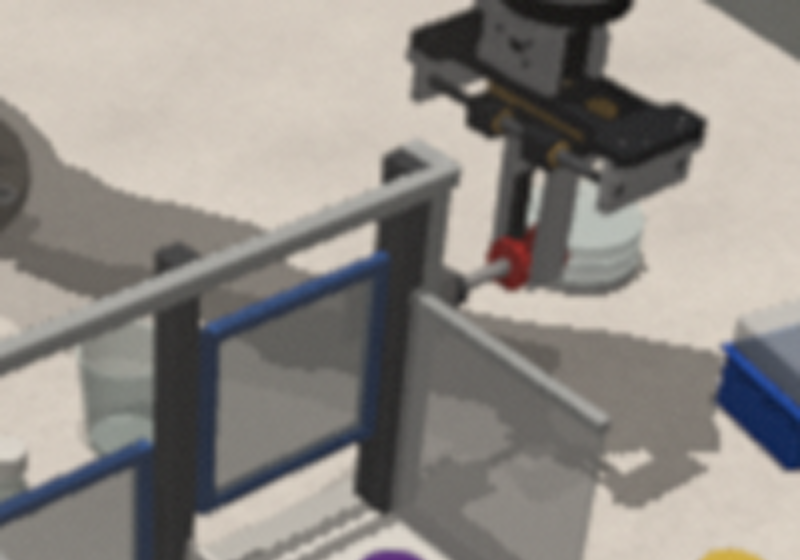

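>>> apply_moves:
  increments:
    - [-0.5,0,2,0,0,0,-1]
    - [0,0,2,0,0,0,-1]
    - [0,0,2,0,0,0,-1]
    - [0,0,1,0,0,0,-1]
    - [0,0,0,0,0,0,-1]

```text
time: 11.62
eef_pos: [0.5126, 0.2507, 0.1417]
orientation: [0.539, 0.457, 0.538, -0.46]
ft_force: [4.4, -8.6, -5.5]
opening: 0.222
```

```bash
python3 -c "
from h import *
rep()"
```

```text
t 11.625 p st: x 546.2 y 165.1 z 141.7 mm F st: 3.0 -9.2 -5.5 M [-1.8  -1.21 -0.07] open 20.9 turn [-0.0018  0.0029  0.0017]
```

It has passed the strip surface (9.5 mm against 12) with the force still following the spring, so the pin is entering the hole. I continue inwards.

>>> apply_moves:
  increments:
    - [0,0,2,0,0,0,-1]
    - [0,0,2,0,0,0,-1]
    - [0,0,2,0,0,0,-1]
    - [0,0,2,0,0,0,-1]
    - [0,0,0,0,0,0,-1]
    - [0,0,0,0,0,0,-1]

```text
time: 12.38
eef_pos: [0.5138, 0.2435, 0.1421]
orientation: [0.539, 0.458, 0.538, -0.459]
ft_force: [3.2, -6.9, -2.3]
opening: 0.226
```

```bash
python3 -c "
from h import *
rep()"
```

```text
t 12.375 p st: x 546.2 y 157.9 z 142.1 mm F st: 2.1 -7.3 -2.3 M [-1.46 -0.76 -0.03] open 21.3 turn [-0.0014  0.0021  0.0012]
```

>>> apply_moves:
  increments:
    - [0,0,1.5,0,0,0,-1]
    - [0,0,1,0,0,0,-1]
    - [0,0,1,0,0,0,-1]
    - [0,0,0,0,0,0,-1]
    - [0,0,0,0,0,0,-1]

```text
time: 13.0
eef_pos: [0.5142, 0.2414, 0.1423]
orientation: [0.539, 0.458, 0.539, -0.458]
ft_force: [-0.3, -5.4, -4.8]
opening: 0.222
```

```bash
python3 -c "
from h import *
rep()"
```

```text
t 13.0 p st: x 546.3 y 155.7 z 142.3 mm F st: -1.1 -5.3 -4.8 M [-1.23 -0.22 -0.14] open 20.9 turn [-0.0004  0.0004  0.0007]
```

>>> apply_moves:
  increments:
    - [0,0,1,0,0,0,-1]
    - [0,0,1,0,0,0,-1]
    - [0,0,0,0,0,0,-1]
    - [0,0,0,0,0,0,-1]

```text
time: 13.5
eef_pos: [0.5143, 0.2413, 0.1427]
orientation: [0.538, 0.458, 0.539, -0.457]
ft_force: [-1.6, 5.1, -5.6]
opening: 0.229
```

```bash
python3 -c "
from h import *
rep()"
```

```text
t 13.5 p st: x 546.4 y 155.5 z 142.7 mm F st: -0.8 5.2 -5.6 M [ 1.15  0.25 -0.16] open 21.5 turn [ 0.0009 -0.0019 -0.0001]
```

The pin hit a hard stop: y stays at 155.5 mm (155.6 when first home) while the force flipped from −5.3 to +5.2 N. A last look with both cameras.

Run:
```python
from h import *
from station import read_camera
ims={n:read_camera(n) for n in('scene','top')}
cv2.imwrite("pics/scene7.png",cv2.resize(ims['scene'][120:320,210:480],None,fx=2.9,fy=2.9,interpolation=cv2.INTER_CUBIC)[:,:,::-1])
for n,im in ims.items():
    o=cv2.imread(f'pics/{n}0.png')[:,:,::-1].copy()
    for nm,(lo,hi,sm) in dict(purple=(125,150,120),yellow=(20,32,120)).items():
        def c(i):
            h=cv2.cvtColor(i,cv2.COLOR_RGB2HSV); m=(h[...,0]>lo)&(h[...,0]<hi)&(h[...,1]>sm)&(h[...,2]>60)
            k,l,s,ce=cv2.connectedComponentsWithStats(m.astype(np.uint8)); return [x.round(1).tolist() for y,x in zip(s[1:],ce[1:]) if y[4]>60]
        print(n,nm,c(o),c(im))
    print(n,'red',[x[1].round(1) for x in red(im)])
rep()
```

```text
scene purple [[388.0, 265.3], [386.2, 277.8]] [[388.0, 265.1], [386.4, 277.8]]
scene yellow [[471.8, 270.1]] [[471.8, 270.2]]
scene red [array([413.4, 185.8]), array([235.6, 287.1])]
top purple [[288.0, 191.3]] [[288.0, 191.3]]
top yellow [[221.5, 165.0]] [[221.5, 165.1]]
top red [array([418.5, 205.3])]
t 13.6 p st: x 546.4 y 155.6 z 142.6 mm F st: -1.2 5.8 -6.3 M [ 1.13  0.27 -0.2 ] open 21.1 turn [ 0.001  -0.0019 -0.    ]
```

View pics/scene7.png

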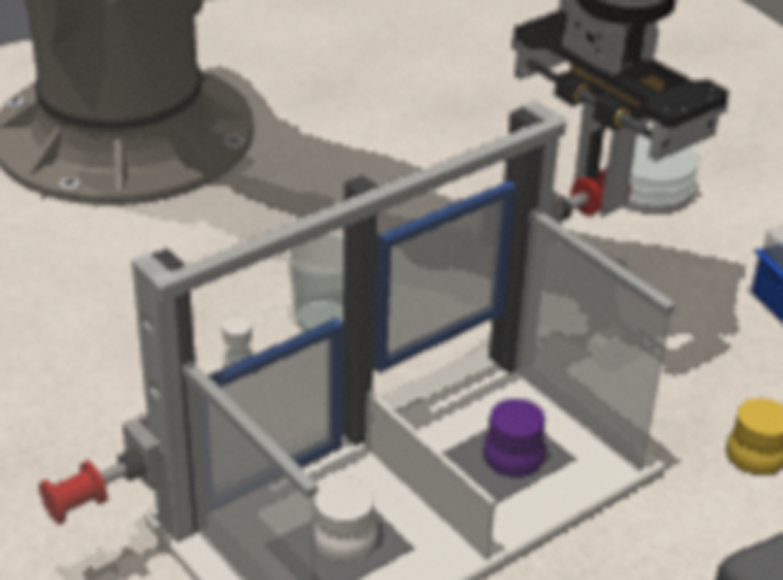

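The picture shows the left sash raised to the next hole with the gripper still on its knob. The right knob, the purple jar and the yellow pot are at unchanged pixels, and the right sash is down.

```bash
python3 -c "
from station import order; print(order.hand_in())
from h import rep; rep()"
```

```text
the job is handed in; nothing more can be done
None
the job is handed in; nothing more can be done
```

The left bay, which holds the purple jar, is open. Its sash is raised one hole with the pin home, and the gripper is still holding the left knob. I handed the job in at 13.6 s.

**What I did:** I gripped the neck of the left knob, pulled the plunger out 16 mm (about 10 N), and lifted 60 mm. Then I let the pin back in until it hit a hard stop.

**Last checks:**
- **Pin home:** the knob's position along the pull matches its starting home position to 0.1 mm. The force flipped from −5.3 N to +5.2 N at the stop, so the pin is being held in with a light push.
- **Height:** the knob is 60.6–61.4 mm up, depending on which reading from before the lift is used. That is within the pin's play.
- **Everything else:** the right knob, purple jar and yellow look-alike have not moved in the camera pixels. The right sash is still down, and the white jar and the other visible bench items look unmoved. Those I judged by eye only.

**Two things to note:** the first grip was about 2.7 mm off along the station's x, which put about 14 N sideways on the knob until I corrected it. My script also failed to pick out the purple jar when I tried to compute its station position. I therefore identified the bay from the pictures of both views.

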